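Close the pen display case held by its lid stay

TASK

Two wooden display cases stand open on the shop counter, each lid propped by a folding steel stay. On the wider case, the one with the pens in it, lift the stay's knee by its steel grip to unlock it, then lower the lid gently, without letting it slam, until it is fully closed. Leave the lid of the narrower case open as it is.

Things in the scene. Friction and masses are not known exactly. Their poses are not given: they have to be found in the camera images.
- pen_case: Wider fixed wooden case, pens inside: 210 mm deep (x), 240 wide (y), 100 high. Origin: centre of underside; x to the far, hinge side, z up. Lid: board 215 mm hinge to front edge, 10 thick, hinged at x 105, z 100, propped 80 degrees up. Steel stay outside the -y wall: 75 mm lower bar pivots at x -85, z 55; its upper end is the knee; 143 mm upper bar goes on to the lid's edge, 75 mm from the hinge.
- pen_knee (a point): Centre of the knee's grip: steel bar 16 mm thick along the case's y, free for 35 mm; 44 mm outside the wall; locked at x -19, y -164, z 90 mm in the case's frame. It circles (radius 75) about the lower pivot. Locked, the knee sags 7 mm under the stay's straight line on a stop and the lid cannot shut; lifted 20 mm (up and towards the robot) it is past centre, folds upward and the lid starts down.
- pen_lid (a joint): Lid hinge of the pen case, rad: 0 = propped open by the stay, 1.40 = fully closed, grows as it closes (angle up from closed = 1.40 - value). The hinge is stiff: with the stay unlocked the lid keeps its place or sinks slowly; 1 to 4 N on its outer face near the front edge closes it.
- spare_lid (a joint): The same for the lid of the narrower case (180 mm wide, otherwise alike; no pens, but an eraser and a sharpener in it). It is to stay propped open, at 0.

How it is judged:
On the way, in this order (a step that is already met when the one before it is completed fails the run):
1. the knee of the pen case's stay is lifted past centre (its grip 20 mm or more above where it was locked) (z of pen_knee in the frame of pen_case above 0.11 m), for 0.1 s.
2. the pen case's lid is closed, to within 7 degrees (value of joint pen_lid above 1.276 rad), for 0.2 s.
At the end, for the whole second after the job is handed in: The pen case's lid is closed to within 7 degrees and at rest, and the narrower case's lid is still propped open (within 6 degrees) (value of joint pen_lid above 1.276 rad and velocity of joint pen_lid between -0.05 and 0.05 rad/s and value of joint spare_lid below 0.1 rad); the robot touches nothing.
It fails at once if the pen case's lid is slammed (swings shut faster than 3 rad/s) (velocity of joint pen_lid above 3 rad/s).
It fails at once if the narrower case's lid is lowered (by more than 6 degrees) (value of joint spare_lid above 0.1 rad).
It also fails if it takes over 48 s, if anything falls off the work surface, if the arm or the gripper's body presses on something with over 40 N, if the wrist force passes 120 N, or if a joint passes its speed limit or range.

ROBOT

A 6-joint arm with a two-finger parallel gripper is mounted at the origin on the work surface. World frame = base frame: x ahead of the robot, y to its left, z up, the work surface at z = 0. Lengths are in m, angles in rad, forces in N, time in s.
With the tool pointing down it reaches from about 0.225 to 0.875 m from the base axis. Payload 3.4 kg.
Tool frame: the origin (TCP) lies between the finger pads; the fingertips stand 14 mm ahead of it and the grasp point (between the pads) lies 5 mm behind it; z points along the fingers, y is the direction in which the jaws open and shut (so a half turn about z gives the same grasp; the last joint's range is limited). The gripper opens to 85 mm and grips with 20 to 120 N. Pads are 22 mm wide; open, the fingers measure 114 mm over their backs; the gripper's body (76 mm by 85 mm) begins 54 mm behind the grasp point. The pads swing forward as they close: fully open they stand 13 mm farther back than shut.
Start: joints at [-1.414, 0.276, 1.505, -0, 1.361, -0.121], TCP at [0.158, -0.553, 0.245] pointing down, gripper open.
Joint ranges: [-2.89, 2.89], [-0.75, 2.08], [0.22, 2.7], [-1.18, 4.32], [0.11, 2.71], [-2.7, 2.7]. Speed limits (rad/s): [2.57, 2.57, 3.14, 3.14, 3.14, 3.14].

INTERFACE

Orientations are given as a unit quaternion [w, x, y, z].
In Python, from rig import manip, get_image, job gives the robot as it stands. The module is installed in compiled form; this text tells all that it offers.
- The arm moves only by the tool step_arm, never from a script. Its argument "moves" is one flat list of numbers, 5 for each row, row after row: the shift along the tool's x, y, z as a fraction of full scale, then the turn about the tool's z as a fraction of full scale, then the gripper's target within -1 to 1 (shut at 1, half-way at 0, fully open at -1). In form: [dx, dy, dz, twist, hand, dx, dy, dz, twist, hand, ...]. A call has 1 to 5 rows; each row is the pose to reach, as a shift and turn from the pose commanded when the call began, along the tool's axes at that moment, turning the shorter way round; what a row does not reach only later rows make up. Full scale, the value 1, is 500 mm for a shift and pi rad for a turn. A row lasts 1/10 s, in which the tool goes at most 50 mm and 8.59 degrees, less where a joint would pass 70% of its speed; a pose out of reach is approached as far as the arm can. A call with a number of a shift or a turn outside -1 to 1 is refused whole. A call with a gripper value outside its range is refused whole. The fingers move at their own pace and stop on an object; "force" is the grip in N (left out, the last holds). Time passes only in rows, so rows that repeat a pose let the fingers close. It gives the time, the measured TCP pose, the force and the opening at its end, in the units of the state.
- manip.get_state(): the state, without advancing time (a new reading comes with each control period).
- get_image(name): name is "side" or "top" or "wrist"; returns a dict with "frame" (384x512x3 uint8, blue, green, red), "fx", "fy", "cx", "cy" (pixels), "rvec" (rotation vector, rad) and "tvec" (3), from world to camera coordinates, as OpenCV has them; the wrist camera has in their place "T_tool_cam" (4x4, takes a point from camera to tool coordinates, whose origin is the TCP and whose axes are the flange's). Camera axes: x right, y down, z forward; pixel columns grow to the right and rows downward; lengths in m; the calibration is good to about 2 mm. The wrist camera is an equidistant fisheye: a pixel r from the principal point sees the ray r / f radians off the axis. A picture is of the moment at which its call begins: read the wrist's pose just before it. There is no depth.
- job.sign_off(): hands the job in, once; it reports no verdict.
The state is a dict: "clock": time; "qpos": joint angles; "qd": joint speeds; "effort": joint torques, N m; "position": TCP position; "ee_rot": TCP orientation; "contact_force": force on the tool from outside, world axes, zero at the start; "moment": the same for the moment, N m; "width": finger opening in m.
Only numpy, scipy, OpenCV 4.12 (cv2) and the standard library are available. Lean on these libraries where they do the work, as an engineer would, in place of code of your own. Each camera call takes 0.05 s, during which the arm holds its last target. There are 200 camera calls.

## Working session

There is one attempt and no reset: what is moved stays moved. The work goes in short steps, Python scripts to look and compute and a tool call to move; the robot and the scene stay as the last step left them, time stands still between calls to the robot, and variables do not carry over. Pictures are saved under pics/ and viewed, about 8 in all and at most 12, crops included, and the job is handed in when it is done.

Besides the shell and the picture viewer there is one more tool, called after "Emit:" in YAML: its name, and indented under it one key for each argument. step_arm: Moves the arm, as the interface text tells. Its arguments: {"type":"object","properties":{"moves":{"type":"array","items":{"type":"number","minimum":-1,"maximum":1}},"force":{"type":"number"}},"required":["moves"]}

```bash
mkdir -p pics
cat > h.py <<'E'
import numpy as np, cv2
from rig import manip, get_image, job
def cam(d):
    K=np.array([[d['fx'],0,d['cx']],[0,d['fy'],d['cy']],[0,0,1.]])
    return K,np.array(d['rvec'],float).ravel(),np.array(d['tvec'],float).ravel()
def ray(d,uv):
    K,r,t=cam(d);R=cv2.Rodrigues(r)[0];v=R.T@np.linalg.inv(K)@np.array([uv[0],uv[1],1.]);return -R.T@t,v/np.linalg.norm(v)
def onz(d,uv,z):
    o,v=ray(d,uv);return o+v*(z-o[2])/v[2]
def proj(d,P):
    K,r,t=cam(d);return cv2.projectPoints(np.array(P,float).reshape(-1,1,3),r,t,K,None)[0][:,0]
E
python3 - <<'E'
from h import *
import pickle
s=manip.get_state();print(s['clock'],s['position'],s['ee_rot'])
D={n:get_image(n) for n in('side','top')}
pickle.dump(D,open('d.pkl','wb'))
for n,d in D.items():
    cv2.imwrite(f'pics/{n}.png',cv2.resize(d['frame'],(768,576),interpolation=cv2.INTER_CUBIC)); print(n,ray(d,(256,192)))
E
```

```text
0.0 [ 0.15762331 -0.55245651  0.24445549] [-9.04920312e-04  9.90365385e-01  1.38475936e-01 -1.45335691e-05]
side (array([0.2805827 , 0.69388137, 0.96879212]), array([ 0.25848988, -0.6301601 , -0.73217568]))
top (array([ 0.45019163, -0.07070824,  1.03347179]), array([ 0.15669493, -0.01259776, -0.9875667 ]))
```

View pics/side.png

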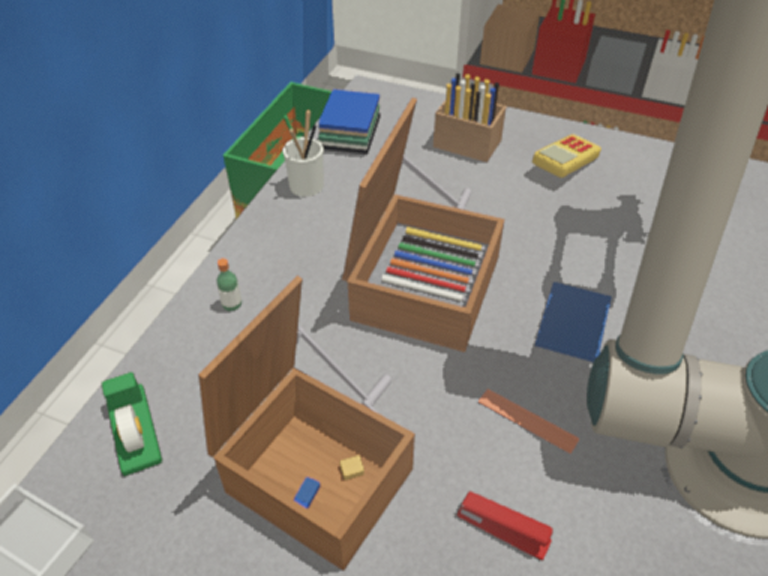

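View pics/top.png

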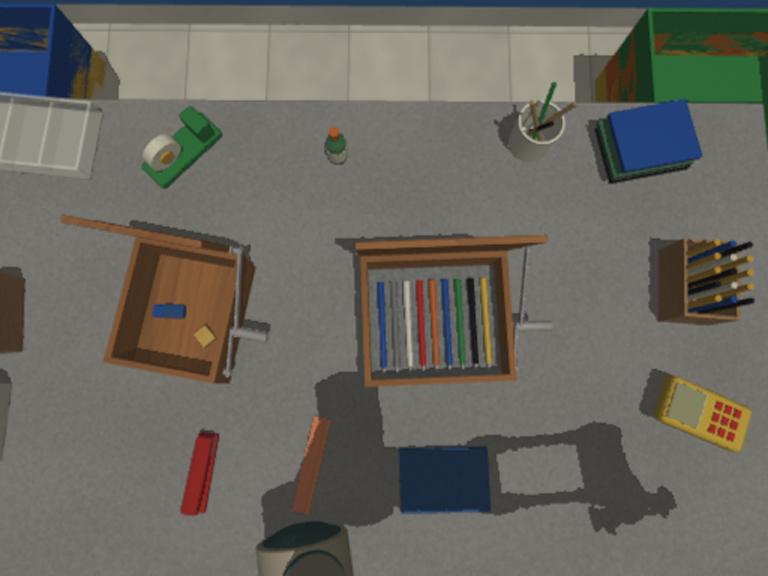

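The top view shows the pen case (rim corners about (366,386), (516,379), (508,250) and (360,255)) with its knee grip at about (518–552, 326). The side view shows the same grip at about (455–468, 190–205).

Run:
```python
from h import *
import pickle
D=pickle.load(open('d.pkl','rb'));t,s=D['top'],D['side'];k=2/3
for n,p in dict(FL=(366,386),FR=(516,379),BR=(508,250),BL=(360,255)).items(): print(n,onz(t,np.array(p)*k,.1))
for n,p in dict(g0=(518,326),g1=(552,326)).items(): print(n,onz(t,np.array(p)*k,.09))
fl,fr=[onz(t,np.array(p)*k,.1) for p in((366,386),(516,379))]
yv=(fl-fr)/np.linalg.norm(fl-fr); xv=np.array([yv[1],-yv[0],0])
print('width',np.linalg.norm(fl-fr),'yaw',np.degrees(np.arctan2(xv[1],xv[0])))
o=(fl+fr)/2+.105*xv;o[2]=0;print('o',o)
P=lambda x,y,z:o+x*xv+y*yv+np.array([0,0,z])
pts=[P(-.019,-.164,.09),P(-.019,-.1465,.09),P(-.019,-.1815,.09),P(-.105,-.12,.1),P(-.105,.12,.1),P(.105,-.12,.1),P(-.085,-.13,.055)]
print(pts[0]);print('top',(proj(t,pts)*1.5).round());print('side',(proj(s,pts)*1.5).round())
im=[]
for d,c in((t,(340,160,30,30)),):pass
a=t['frame'][150:270,225:385];b=s['frame'][50:240,220:345]
cv2.imwrite('pics/c.png',np.hstack([cv2.resize(a,(480,360),interpolation=2),cv2.resize(b,None,fx=360/190,fy=360/190,interpolation=2)]))
```

```text
FL [ 0.44193326 -0.05491201  0.1       ]
FR [ 0.45418487 -0.29152656  0.1       ]
BR [ 0.66245186 -0.2850652   0.1       ]
BL [ 0.65256609 -0.04324401  0.1       ]
g0 [ 0.53897636 -0.29982421  0.09      ]
g1 [ 0.53930752 -0.35488269  0.09      ]
width 0.23693152733186815 yaw 2.9640586999013063
o [ 0.5529186  -0.16778978  0.        ]
[ 0.54242437 -0.33255286  0.09      ]
top [[538. 324.]
 [527. 324.]
 [549. 324.]
 [517. 379.]
 [365. 386.]
 [506. 249.]
 [516. 367.]]
side [[462. 198.]
 [460. 204.]
 [465. 192.]
 [503. 219.]
 [469. 314.]
 [392. 194.]
 [490. 231.]]
```

View pics/c.png

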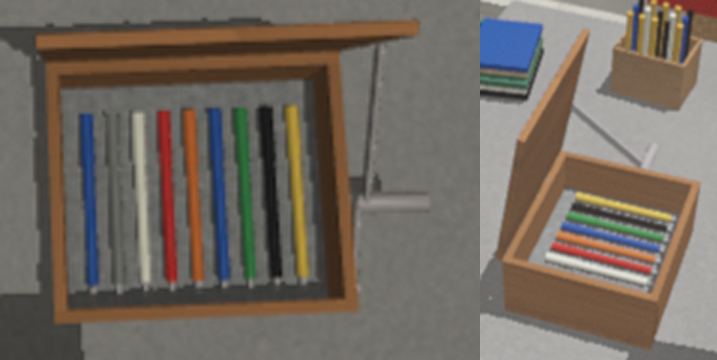

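Emit:
step_arm:
  moves: [0.85,-0.195,0,-0.428,-0.4,0.85,-0.195,0,-0.428,-0.4,0.85,-0.195,0,-0.428,-0.4,0.85,-0.195,0,-0.428,-0.4,0.85,-0.195,0,-0.428,-0.4]

```text
clock: 0.6
position: [0.378, -0.4311, 0.245]
ee_rot: [-0.0, 0.869, 0.494, -0.0]
contact_force: [-0.4, -2.2, -0.6]
width: 0.0594
```

```bash
cat >> h.py <<'E'
from scipy.spatial.transform import Rotation as Rn
O=np.array([.5510,-.1685,0]);YAW=np.radians(2.96)
XV=np.array([np.cos(YAW),np.sin(YAW),0]);YV=np.array([-np.sin(YAW),np.cos(YAW),0])
def P(x,y,z): return O+x*XV+y*YV+np.array([0,0,z])
def pose():
    s=manip.get_state();w,x,y,z=s['ee_rot'];return s,np.array(s['position']),Rn.from_quat([x,y,z,w]).as_matrix()
def go(target,yax=None):
    s,p,R=pose();d=R.T@(np.asarray(target)-p)/.5
    xa=R[:,0];yaw=np.degrees(np.arctan2(R[1,1],R[0,1]))
    print('t',round(s['clock'],2),'p',p.round(4),'yaw_y',yaw.round(1),'F',np.round(s['contact_force'],1),'w',round(s['width'],4))
    e=(2.96-yaw+90)%180-90
    print('move',d.round(4),'twist',round(-e/180,4))
def knee(th):   # knee position (case x,z) for lid angle up from closed
    A=np.array([-85,55.]);B=np.array([105-75*np.cos(th),100+75*np.sin(th)]);c=B-A;L=np.hypot(*c)
    ca=(75**2+L*L-143**2)/(2*75*L);a=np.arctan2(c[1],c[0])+np.arccos(np.clip(ca,-1,1));return A+75*np.array([np.cos(a),np.sin(a)])
E
python3 -c "
from h import *
go(P(-.019,-.172,.245))
for d in (80,79,75,70,65,60,55,50,45,40,30,20,10,0): print(d,knee(np.radians(d)).round(0))"
```

```text
t 0.6 p [ 0.378  -0.4311  0.245 ] yaw_y -30.8 F [-0.4 -2.2 -0.6] w 0.0594
move [ 3.21e-01  1.88e-01 -1.00e-04] twist -0.1874
80 [-37. 113.]
79 [-40. 115.]
75 [-47. 120.]
70 [-56. 124.]
65 [-64. 127.]
60 [-71. 129.]
55 [-77. 130.]
50 [-84. 130.]
45 [-89. 130.]
40 [-94. 129.]
30 [-103.  128.]
20 [-108.  126.]
10 [-111.  125.]
0 [-111.  125.]
```

Emit:
step_arm:
  moves: [0.321,0.188,0,-0.187,-0.4,0.321,0.188,0,-0.187,-0.4,0.321,0.188,0,-0.187,-0.4,0.321,0.188,0,-0.187,-0.4,0.321,0.188,0.1,-0.187,-0.4]

```text
clock: 1.1
position: [0.5485, -0.3437, 0.2011]
ee_rot: [0.009, 0.689, 0.725, 0.002]
contact_force: [-0.2, -1.3, -0.5]
width: 0.0597
```

Run:
```python
from h import *
go(P(-.019,-.172,.16))
s,p,R=pose()
d=get_image('wrist');T=np.array(d['T_tool_cam'])
print(T.round(3))
def wp(X):
    c=T[:3,:3].T@(R.T@(np.array(X)-p)-T[:3,3]);r=np.hypot(c[0],c[1]);th=np.arctan2(r,c[2]);return (d['cx']+d['fx']*th*c[0]/r,d['cy']+d['fy']*th*c[1]/r)
f=d['frame'].copy()
for X in (P(-.019,-.1465,.09),P(-.019,-.1815,.09),P(-.105,-.12,.1),P(.105,-.12,.1)):
    u=wp(X);print(np.round(u));cv2.circle(f,(int(u[0]),int(u[1])),2,(0,255,0),-1)
cv2.imwrite('pics/w1.png',cv2.resize(f,(768,576)))
```

```text
t 1.1 p [ 0.5485 -0.3437  0.2011] yaw_y 3.0 F [-0.2 -1.3 -0.5] w 0.0597
move [ 0.0064 -0.0161  0.0819] twist 0.0001
[[ 0.    -0.961 -0.278  0.071]
 [ 1.     0.    -0.    -0.001]
 [ 0.    -0.278  0.961 -0.129]
 [ 0.     0.     0.     1.   ]]
[247. 155.]
[248. 196.]
[140. 127.]
[396. 129.]
```

View pics/w1.png

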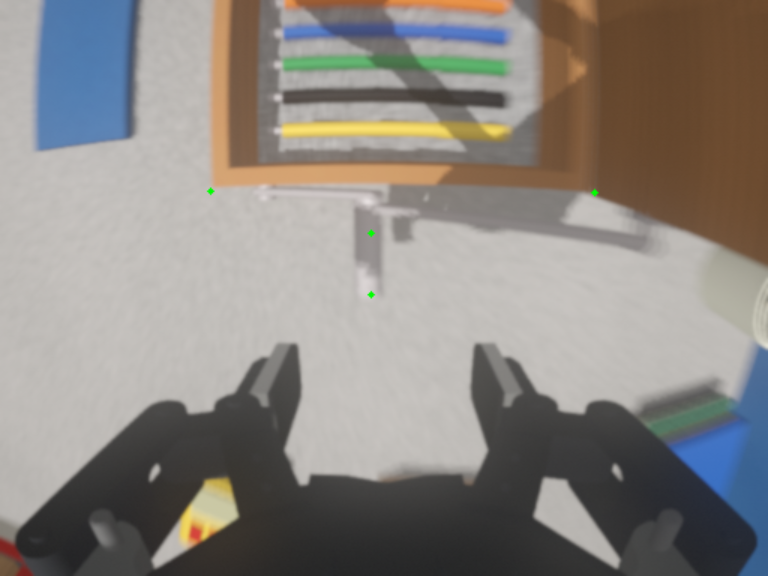

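The wrist view shows the grip at x≈368, y≈205–298. The predicted ends at (371,233) and (371,294) lie on the bar, so I'm descending onto it.

```bash
python3 -c "
from h import *
go(P(-.020,-.172,.085))"
```

```text
t 1.15 p [ 0.5395 -0.3395  0.1873] yaw_y 2.8 F [-3.9  1.9 -7.1] w 0.0597
move [-0.0049  0.0021  0.2045] twist -0.001
```

Emit:
step_arm:
  moves: [0,0,0,0,-0.4,0,0,0,0,-0.4]

```text
clock: 1.35
position: [0.5401, -0.3442, 0.1961]
ee_rot: [0.0, 0.691, 0.722, -0.0]
contact_force: [-0.0, 0.2, 0.2]
width: 0.0595
```

```bash
python3 -c "
from h import *
go(P(-.020,-.172,.085))"
```

```text
t 1.35 p [ 0.5401 -0.3442  0.1961] yaw_y 2.5 F [-0.   0.2  0.2] w 0.0595
move [ 6.000e-03 -2.000e-04  2.223e-01] twist -0.0025
```

Emit:
step_arm:
  moves: [0.006,0,0.08,0,-0.4,0.006,0,0.15,0,-0.4,0.006,0,0.2,0,-0.4,0.006,0,0.222,0,-0.4,0.006,0,0.222,0,-0.4]

```text
clock: 1.85
position: [0.5397, -0.3414, 0.0846]
ee_rot: [0.0, 0.692, 0.722, -0.0]
contact_force: [0.4, -1.1, -0.0]
width: 0.0598
```

Emit:
step_arm:
  moves: [0,0,0,0,0.2,0,0,0,0,0.6,0,0,0,0,0.8,0,0,0,0,1,0,0,0,0,1]
  force: 30

```text
clock: 2.35
position: [0.5413, -0.3413, 0.0861]
ee_rot: [0.002, 0.691, 0.723, 0.0]
contact_force: [1.1, 0.2, 6.4]
width: 0.0149
```

```bash
python3 -c "
from h import *
go(P(-.048,-.172,.115))"
```

```text
t 2.35 p [ 0.5413 -0.3413  0.0861] yaw_y 2.6 F [1.1 0.2 6.4] w 0.0149
move [-0.0004 -0.0586 -0.058 ] twist -0.0023
```

Emit:
step_arm:
  moves: [0,-0.009,-0.016,0,1,0,-0.015,-0.023,0,1,0,-0.021,-0.03,0,1,0,-0.028,-0.038,0,1,0,-0.036,-0.045,0,1]
  force: 40

```text
clock: 2.85
position: [0.526, -0.342, 0.1083]
ee_rot: [0.004, 0.692, 0.722, 0.002]
contact_force: [8.9, 1.8, -0.3]
width: 0.0147
```

Emit:
step_arm:
  moves: [0,0,0,0,1,0,-0.007,-0.006,0,1,0,-0.014,-0.011,0,1,0,-0.014,-0.011,0,1]

```text
clock: 3.25
position: [0.5193, -0.3423, 0.1147]
ee_rot: [0.005, 0.692, 0.722, 0.003]
contact_force: [8.6, 1.9, 4.5]
width: 0.0148
```

```bash
python3 -c "
from h import *
go(P(-.071,-.172,.124))
d=get_image('side');cv2.imwrite('pics/s2.png',cv2.resize(d['frame'][40:250,200:480],(800,600)))"
```

```text
t 3.25 p [ 0.5193 -0.3423  0.1147] yaw_y 2.5 F [8.6 1.9 4.5] w 0.0148
move [-0.0007 -0.0606 -0.0193] twist -0.0026
```

View pics/s2.png

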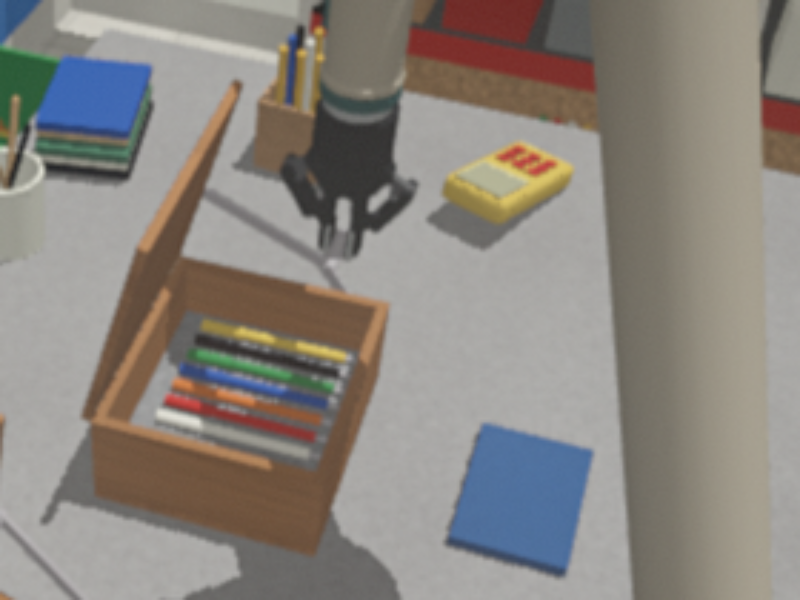

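The side view shows the knee folded upward in the gripper at about (340,250) and the lid starting down. I'll draw the knee further along its arc to bring the lid lower.

Emit:
step_arm:
  moves: [0,-0.012,-0.006,0,1,0,-0.024,-0.012,0,1,0,-0.032,-0.015,0,1,0,-0.04,-0.018,0,1,0,-0.047,-0.02,0,1]

```text
clock: 3.8
position: [0.499, -0.3434, 0.1271]
ee_rot: [0.008, 0.692, 0.722, 0.005]
contact_force: [10.3, 4.3, 5.8]
width: 0.0151
```

Emit:
step_arm:
  moves: [0,-0.007,-0.002,0,1,0,-0.014,-0.003,0,1,0,-0.021,-0.003,0,1,0,-0.027,-0.003,0,1,0,-0.033,-0.003,0,1]

```text
clock: 4.3
position: [0.4806, -0.3444, 0.129]
ee_rot: [0.007, 0.692, 0.722, 0.003]
contact_force: [4.6, 2.2, 16.9]
width: 0.0146
```

```bash
python3 -c "
from h import *
go(P(-.1,-.172,.124))
d=get_image('side');cv2.imwrite('pics/s3.png',cv2.resize(d['frame'][40:250,200:480],(800,600)))"
```

```text
t 4.3 p [ 0.4806 -0.3444  0.129 ] yaw_y 2.5 F [ 4.6  2.2 16.9] w 0.0146
move [-0.0002 -0.0414  0.0094] twist -0.0026
```

View pics/s3.png

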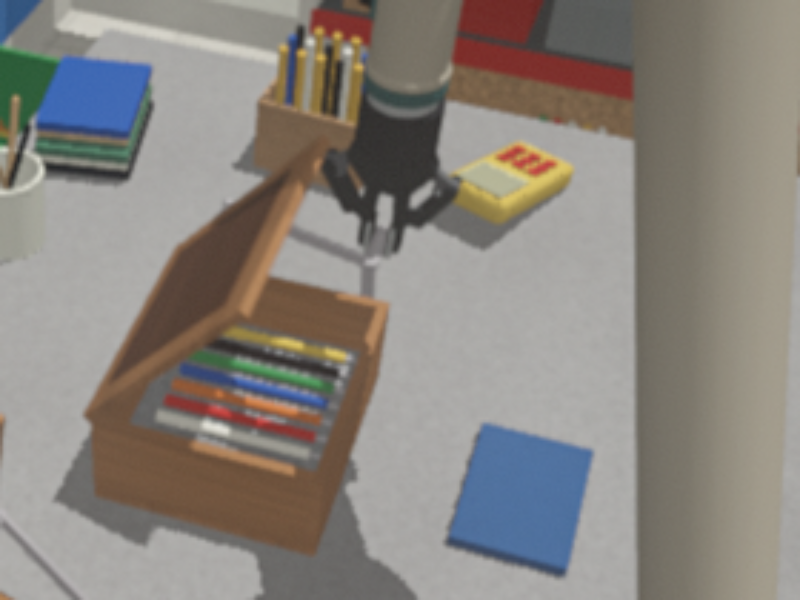

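The lid is now at about 50° up. I'll let go of the knee, back out sideways and rise.

Emit:
step_arm:
  moves: [0,0,0,0,0,0,0,0,0,-0.2,0,0,0,0,-0.2,-0.05,0,0,0,-0.2,-0.12,0,0,0,-0.2]

```text
clock: 4.85
position: [0.4769, -0.4019, 0.123]
ee_rot: [-0.002, 0.69, 0.723, 0.0]
contact_force: [0.7, 0.0, -0.3]
width: 0.0515
```

Emit:
step_arm:
  moves: [-0.02,0,-0.1,0,0.5,-0.02,0,-0.2,0,1,-0.02,0,-0.3,0,1,-0.02,0,-0.42,0,1,-0.02,0,-0.42,0,1]

```text
clock: 5.35
position: [0.4791, -0.415, 0.34]
ee_rot: [0.005, 0.691, 0.723, -0.001]
contact_force: [0.4, 0.3, 0.7]
width: -0.0002
```

```bash
python3 -c "
from h import *
go(P(.03,-.03,.33))
d=get_image('side');cv2.imwrite('pics/s4.png',cv2.resize(d['frame'][40:250,200:480],(800,600)))"
```

```text
t 5.35 p [ 0.4791 -0.415   0.34  ] yaw_y 2.5 F [0.4 0.3 0.7] w -0.0002
move [0.4269 0.2257 0.018 ] twist -0.0024
```

View pics/s4.png

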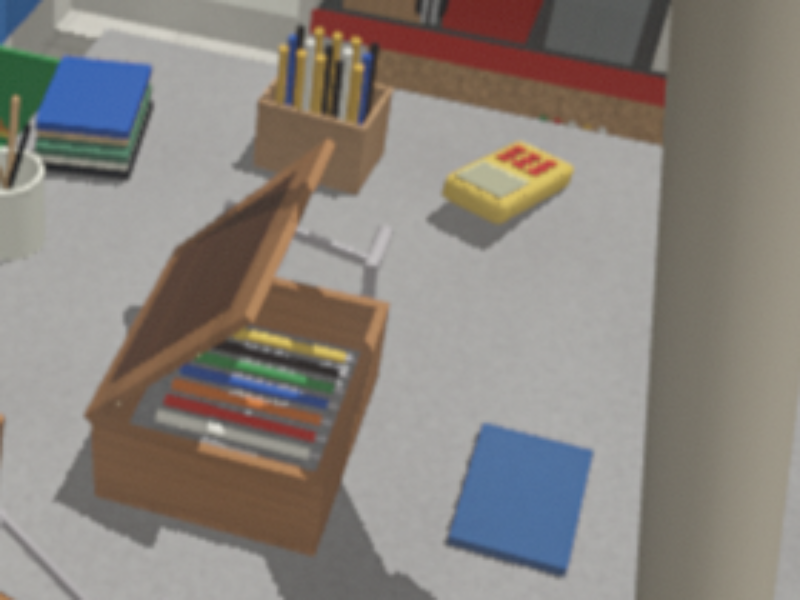

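Emit:
step_arm:
  moves: [0.427,0.226,0.018,0,1,0.427,0.226,0.018,0,1,0.427,0.226,0.018,0,1,0.427,0.226,0.018,0,1,0.427,0.226,0.018,0,1]

```text
clock: 5.9
position: [0.5812, -0.1923, 0.3219]
ee_rot: [-0.002, 0.691, 0.723, -0.001]
contact_force: [-0.1, -0.4, 0.5]
width: 0.0001
```

Emit:
step_arm:
  moves: [0,0,0,0,1,0,0,0,0,1]

```text
clock: 6.1
position: [0.581, -0.1941, 0.3224]
ee_rot: [-0.002, 0.69, 0.723, -0.001]
contact_force: [0.3, -1.2, 0.1]
width: -0.0004
```

```bash
python3 -c "
from h import *
go(P(-.001,-.03,.275))
d=get_image('side')
o,v=ray(d,(287.5,148.5));k=(.12-(o-O)@YV)/(v@YV);q=o+k*v
x,z=(q-O)@XV-.105,q[2]-.1;print('corner',x,z,np.hypot(x,z),np.degrees(np.arctan2(z,-x)))
"
```

```text
t 6.1 p [ 0.581  -0.1941  0.3224] yaw_y 2.7 F [ 0.3 -1.2  0.1] w -0.0004
move [-0.0062 -0.0588  0.0951] twist -0.0016
corner -0.1376062930629522 0.1719332865386903 0.22021931548009696 51.328070243660754
```

Emit:
step_arm:
  moves: [0,-0.03,0.05,0,1,0,-0.045,0.075,0,1,0,-0.06,0.095,0,1,0,-0.085,0.115,0,1,0,-0.1,0.131,0,1]

```text
clock: 6.65
position: [0.5298, -0.1988, 0.258]
ee_rot: [-0.001, 0.692, 0.722, -0.001]
contact_force: [1.4, -0.5, 1.0]
width: -0.0001
```

```bash
python3 -c "
from h import *
go(P(-.047,-.03,.220))
d=get_image('side');cv2.imwrite('pics/s5.png',cv2.resize(d['frame'][40:250,200:480],(800,600)))"
```

```text
t 6.65 p [ 0.5298 -0.1988  0.258 ] yaw_y 2.4 F [ 1.4 -0.5  1. ] w -0.0001
move [-0.0021 -0.0483  0.0762] twist -0.0031
```

View pics/s5.png

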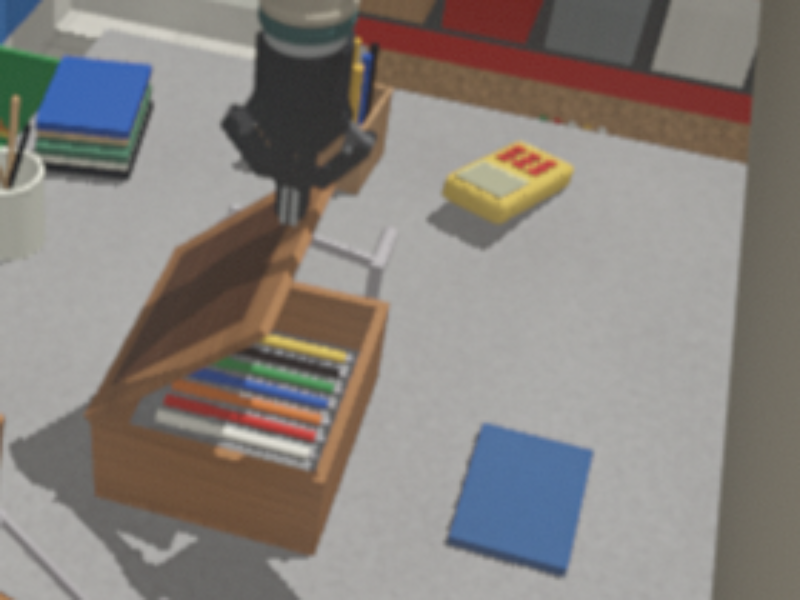

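The fingertips are pressing near the lid's front edge and the lid follows at about 40°. I'll continue down the arc.

Emit:
step_arm:
  moves: [0,-0.024,0.026,0,1,0,-0.04,0.052,0,1,0,-0.052,0.08,0,1,0,-0.066,0.108,0,1,0,-0.08,0.136,0,1]

```text
clock: 7.2
position: [0.4913, -0.2, 0.1908]
ee_rot: [0.0, 0.692, 0.722, -0.0]
contact_force: [0.7, 0.5, -0.2]
width: 0.0001
```

Emit:
step_arm:
  moves: [0,-0.006,0.025,0,1,0,-0.012,0.05,0,1,0,-0.018,0.075,0,1,0,-0.022,0.095,0,1,0,-0.025,0.11,0,1]

```text
clock: 7.7
position: [0.4788, -0.2001, 0.1356]
ee_rot: [-0.0, 0.692, 0.722, -0.0]
contact_force: [0.3, 0.4, -0.4]
width: 0.0001
```

```bash
python3 -c "
from h import *
go(P(-.078,-.03,.12))"
```

```text
t 7.7 p [ 0.4788 -0.2001  0.1356] yaw_y 2.5 F [ 0.3  0.4 -0.4] w 0.0001
move [-0.0044 -0.0085  0.0312] twist -0.0026
```

Emit:
step_arm:
  moves: [0,0,0.008,0,1,0,0,0.016,0,1,0,0,0.022,0,1,0,0,0.026,0,1,0,0,0.026,0,1]

```text
clock: 8.2
position: [0.4794, -0.1998, 0.124]
ee_rot: [0.0, 0.691, 0.723, 0.0]
contact_force: [-0.5, 0.6, 4.1]
width: 0.0001
```

```bash
python3 -c "
from h import *
go(P(-.078,-.03,.12))
d=get_image('side');cv2.imwrite('pics/s6.png',cv2.resize(d['frame'][40:340,100:480],(760,600)))"
```

```text
t 8.2 p [ 0.4794 -0.1998  0.124 ] yaw_y 2.6 F [-0.5  0.6  4.1] w 0.0001
move [-0.005  -0.0098  0.008 ] twist -0.0022
```

View pics/s6.png

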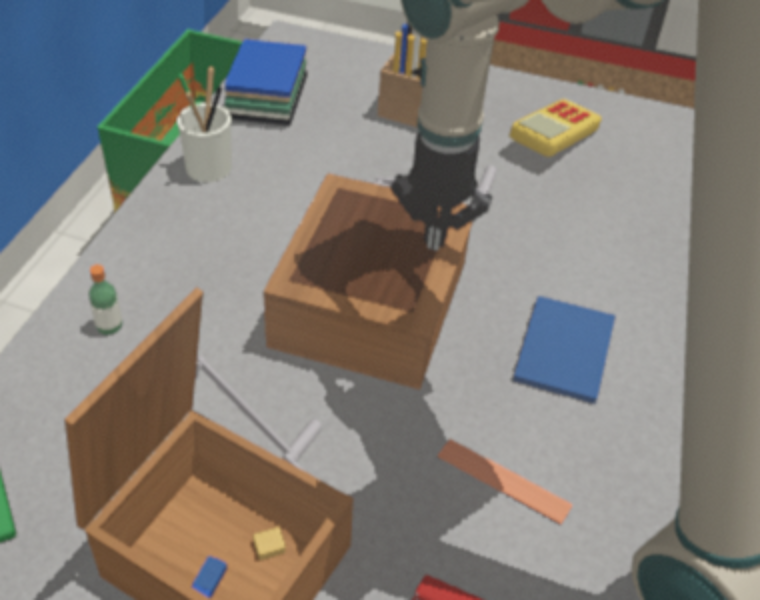

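The lid lies flat and closed under the fingertips at (433,240), with about 4 N at tip height 0.110 m. The spare lid is still propped open. I'll press a little more, then lift away.

Emit:
step_arm:
  moves: [0,0,0.004,0,1,0,0,0.004,0,1,0,0,-0.04,0,1,0,0,-0.14,0,1,0,0,-0.26,0,1]

```text
clock: 8.75
position: [0.4786, -0.1992, 0.244]
ee_rot: [-0.001, 0.691, 0.723, -0.0]
contact_force: [1.4, -1.3, 0.5]
width: 0.0002
```

Emit:
step_arm:
  moves: [0,0,0,0,1,0,0,0,0,1,0,0,0,0,1,0,0,0,0,1,0,0,0,0,1]

```text
clock: 9.25
position: [0.4785, -0.1993, 0.2417]
ee_rot: [-0.002, 0.691, 0.723, -0.0]
contact_force: [0.4, 0.9, 0.1]
width: -0.0002
```

```bash
python3 -c "
from h import *
go(P(-.078,-.03,.12))
d=get_image('side');cv2.imwrite('pics/s7.png',cv2.resize(d['frame'][40:340,100:480],(760,600)))"
```

```text
t 9.25 p [ 0.4785 -0.1993  0.2417] yaw_y 2.5 F [0.4 0.9 0.1] w -0.0002
move [-0.0065 -0.0073  0.2434] twist -0.0023
```

View pics/s7.png

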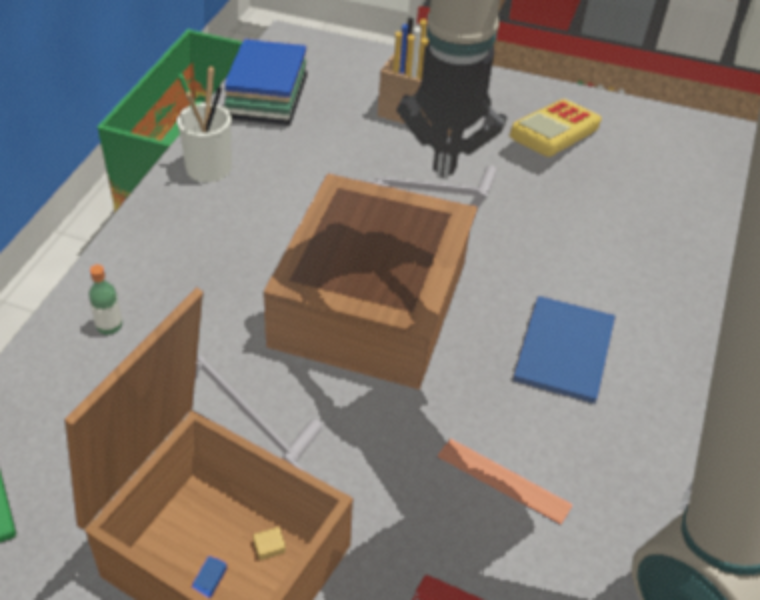

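```bash
python3 -c "
from rig import job
print(job.sign_off())"
```

```text
the job is handed in; nothing more can be done
None
```

The pen case's lid is closed and the narrower case's lid is still propped open. I handed the job in at about 9 s on the robot's clock.

**What I did:**
- I gripped the steel knee of the pen case's stay and lifted it along its arc past centre. I kept drawing it back until the lid was down to about 51° up.
- I let go and pressed the lid down gently near its front edge with closed fingertips. Then I lifted the arm clear.

**Last checks:**
- **Pen case lid:** the fingertips met it at 0.110 m, the height of a closed lid's top face, with about 4 N. It stayed flat in the side view after the arm lifted off.
- **Narrower case:** its lid looked unmoved in that same view.
- **Robot:** it was 12 cm above the lid, with only noise-level force readings.
- **Not measured:** I had no direct reading of the lid's speed or final angle. I paced the push at roughly 1 rad/s and saw almost no contact force over the last part of the arc, so the lid may have sunk a little ahead of the fingers there.

No check failed or disagreed.

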